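Index the lettering turntable on to its next stop

ROBOT

A 6-joint arm with a two-finger parallel gripper is mounted at the origin on the work surface. World frame = base frame: x ahead of the robot, y to its left, z up, the work surface at z = 0. Lengths are in m, angles in rad, forces in N, time in s.
With the tool pointing down it reaches from about 0.35 to 0.85 m from the base axis. Payload 8.1 kg.
Tool frame: the origin (TCP) lies between the finger pads; the fingertips stand 17 mm ahead of it and the grasp point (between the pads) lies 2 mm behind it; z points along the fingers, x is the direction in which the jaws open and shut, and the axes are right-handed (so a half turn about z gives the same grasp; the last joint's range is limited). The gripper opens to 93 mm and grips with 3 to 60 N. Pads are 15 mm wide; open, the fingers measure 128 mm over their backs; the gripper's body (75 mm by 188 mm) begins 65 mm behind the grasp point.
Start: joints at [-1.246, 0.13, 1.488, -0, 1.523, -0.085], TCP at [0.239, -0.55, 0.236] pointing down, gripper open.
Joint ranges: [-2.96, 2.96], [-0.89, 2.26], [0.02, 2.5], [-1.34, 4.48], [0, 2.73], [-2.66, 2.66]. Speed limits (rad/s): [2.39, 2.39, 2.79, 3.14, 3.14, 3.14].

INTERFACE

Orientations are given as a unit quaternion [x, y, z, w].
In Python, from cell import sensors, eyes, robot gives the robot as it stands. The module is installed in compiled form; this text tells all that it offers.
- The arm moves only by the shell command python3 -m inch 'ROWS' [FORCE]. ROWS is JSON, one flat list of numbers, 7 for each row, row after row: the shift along the tool's x, y, z in m, then the turn, a rotation vector about the tool's x, y, z in rad, then the opening, from -1 (shut) to 1 (fully open). In form: [x, y, z, ax, ay, az, jaw, x, y, z, ax, ay, az, jaw, ...]. A call has 1 to 12 rows; each row is the pose to reach, as a shift and turn from the pose commanded when the call began, along the tool's axes at that moment; what a row does not reach only later rows make up. A row lasts 1/12 s, in which the tool goes at most 41.7 mm and 7.16 degrees, less where a joint would pass 70% of its speed; a pose out of reach is approached as far as the arm can. A call with a gripper value outside its range is refused whole. The fingers move at their own pace and stop on an object; FORCE is the grip in N (left out, the last holds). Time passes only in rows, so rows that repeat a pose let the fingers close. It gives the time, the measured TCP pose, the force and the opening at its end, in the units of the state.
- sensors.sense(): the state, without advancing time (a new reading comes with each control period).
- eyes.capture(name): name is "scene" or "top" or "wrist"; returns the picture (384x512x3 uint8, red, green, blue); there is no depth.
- eyes.get_calibration(name): a dict with "K" (3x3 intrinsics, pixels), "world_to_cam" (4x4, takes a point from world to camera coordinates); the wrist camera has in their place "hand_eye" (4x4, takes a point from camera to tool coordinates, whose origin is the TCP and whose axes are the tool frame's). Camera axes: x right, y down, z forward; pixel columns grow to the right and rows downward; lengths in m; the calibration is good to about 2 mm. A picture is of the moment at which its call begins: read the wrist's pose just before it. get_calibration takes no time and is no camera call.
- robot.job_done(): hands the job in, once; it reports no verdict.
The state is a dict: "time": time; "q": joint angles; "qvel": joint speeds; "effort": joint torques, N m; "ee_pos": TCP position; "eef_rot": TCP orientation; "contact_force": force on the tool from outside, world axes, zero at the start; "ft_torque": the same for the moment, N m; "grip_width": opening from 0.0 (shut) to 1.0 (fully open).
Only numpy, scipy, OpenCV 4.12 (cv2) and the standard library are available. Lean on these libraries where they do the work, as an engineer would, in place of code of your own. Each camera call takes 0.05 s, during which the arm holds its last target.

TASK

Bring the lettering turntable on to its next stop: draw the spring index pin up out of its hole by the black knob, turn the wheel counter-clockwise (seen from above), and let the pin drop fully home in the next hole, not running on past it. Feel for the hole gently: do not force the wheel against the pin, leave the things lying round about where they are, and let go of the knob at the end.

Things in the scene. Friction and masses are not known exactly. Their poses are not given: they have to be found in the camera images.
- index_ring: Dark steel index ring on a round grey base, 250 mm across, fixed to the table, position and yaw differ. Origin on the turning axis at table height, z up. Ring face 40 mm above the table. Five curved bright steel stop plates lie clamped round it, 26 mm wide, 2 mm thick (face at 42 mm), 56 degrees long with sloped ends, each with a 10 mm hole in its middle on a circle of 105 mm radius
- home_hole (a point): Home hole, where the pin starts: on the ring's own -x axis, 105 mm out, this point at its mouth 42 mm up. The next plate was clamped by hand: its hole lies somewhere from 60 to 84 degrees counter-clockwise of home, not known more exactly, visible from above. So at 57 degrees the pin is always over that plate and just short of the hole. The hole after it is at 146 degrees
- wheel (a joint): Angle of the aluminium wheel in rad: 0 with the pin in the home hole, growing counter-clockwise seen from above. 168 mm across, its top with a round blue cover 61 mm up (clips to 65 mm). Its bearing drags: about 4 N at the knob turns it, and it stays where it is left. With the pin in a hole it has 1 mm play each way at the knob. A lug 34 mm wide on its rim carries the plunger
- knob_top (a point): Centre of the top of the plunger's round black knob, upright on the lug, straight above the pin, 105 mm from the turning axis. Knob 27 mm across, 24 mm tall, top 107 mm above the table with the pin home. Under it the steel bush, 27 mm across, its top at 78 mm. Along the knob's way nothing else stands higher than 78 mm within 80 mm of it
- plunger (a joint): How far the pin is drawn up, in m: 0 fully down (home in a hole), 0.005 to 0.006 with its nose on the ring, 0.007 to 0.008 with its nose on a stop plate, 0.012 fully drawn (end stop). The spring pulls it down with 4 N (home) to 7 N (drawn); let go, it slides down by itself
- index_pin: The 8 mm round-nosed steel pin under the knob, moving with it; 1 mm clearance all round in a hole, 8 mm deep in it when home. Origin on the turning axis at table height with the pin home. It may bear up to 35 N against plates and holes; what pushes the knob sideways (closing on it off-centre too) bears on a pin that sits in a hole, so 10 to 15 N are plenty
- ink_bottle: Bystander: square glass ink bottle, 52 mm wide, 58 mm tall, origin under its middle
- paint_pot: Bystander: small white open pot, 48 mm across, 26 mm tall, origin under its middle
- bone_folder: Bystander: flat ivory-coloured folding bone, 150 x 20 x 5 mm, along its x, origin under its middle
- gouache_jar: Bystander: small jar with a white cap, 42 mm across, 58 mm tall, origin under its middle
- water_glass: Bystander: empty glass tumbler, 72 mm across, 85 mm tall, origin under its middle
- brush: Bystander: red-handled brush, 210 mm long, lying along its x
- glue_bottle: Bystander: orange glue bottle, 52 mm across, 105 mm tall, origin under its middle

How it is judged:
By the outcome, as a careful person would: the job done as asked, in the order asked, and still so for the second after the job is handed in, with the robot touching nothing.
It also fails if it takes over 58 s, if anything falls off the work surface, if the arm or the gripper's body presses on something with over 40 N, if the wrist force passes 120 N, or if a joint passes its speed limit or range.

## Working session

There is one attempt and no reset: what is moved stays moved. The work goes in short steps, Python scripts to look and compute and a shell command to move; the robot and the scene stay as the last step left them, time stands still between calls to the robot, and variables do not carry over. Pictures are saved under pics/ and viewed, and the job is handed in when it is done.

```bash
mkdir -p pics; python3 - <<'E'
from cell import sensors, eyes, robot
import cv2, numpy as np
s=sensors.sense(); print(s)
for n in ["top","scene","wrist"]:
    c=eyes.get_calibration(n); print(n,{k:np.round(np.array(v),4).tolist() for k,v in c.items()})
    cv2.imwrite(f"pics/{n}0.png",eyes.capture(n)[:,:,::-1])
E
```

```text
{'time': 0.0, 'q': array([-1.24638411e+00,  1.31133012e-01,  1.48928780e+00,  6.02785276e-07,
        1.52297356e+00, -8.54069857e-02]), 'qvel': array([ 0.00036332, -0.00136205, -0.00131022,  0.00136882,  0.00128043,
        0.00140897]), 'effort': array([ 2.65429990e-03, -5.59828234e+01, -4.91760135e+01,  7.70307728e-02,
        3.55269166e-02, -1.08638142e-04]), 'ee_pos': array([ 0.23891236, -0.54980115,  0.23459954]), 'eef_rot': array([ 8.36194459e-01, -5.48432325e-01, -7.08219565e-04, -5.56756647e-04]), 'contact_force': array([ 0.27251653,  0.9728891 , -0.79574061]), 'ft_torque': array([-0.00892578, -0.00388648, -0.03721332]), 'grip_width': 1.0020107534399612}
top {'K': [[407.7163, 0.0, 257.7864], [0.0, 407.7163, 195.736], [0.0, 0.0, 1.0]], 'world_to_cam': [[-0.0182, -0.9998, -0.0129, 0.0017], [-0.9909, 0.0197, -0.1333, 0.5539], [0.1335, 0.0104, -0.991, 1.3082], [0.0, 0.0, 0.0, 1.0]]}
scene {'K': [[452.2756, 0.0, 261.182], [0.0, 452.2756, 188.0582], [0.0, 0.0, 1.0]], 'world_to_cam': [[-0.6655, 0.7461, 0.0203, 0.3546], [0.4915, 0.4585, -0.7404, -0.2072], [-0.5617, -0.4828, -0.6719, 1.7202], [0.0, 0.0, 0.0, 1.0]]}
wrist {'K': [[341.8364, 0.0, 259.6384], [0.0, 341.8364, 191.9905], [0.0, 0.0, 1.0]], 'hand_eye': [[1.0, 0.0005, -0.0001, 0.0001], [-0.0004, 0.9676, 0.2524, -0.0692], [0.0003, -0.2524, 0.9676, -0.1486], [0.0, 0.0, 0.0, 1.0]]}
```

View pics/top0.png

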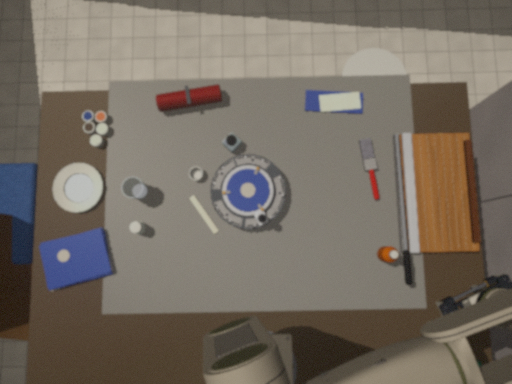

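View pics/scene0.png

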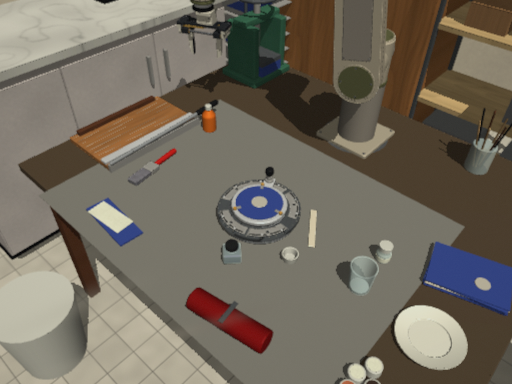

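View pics/wrist0.png

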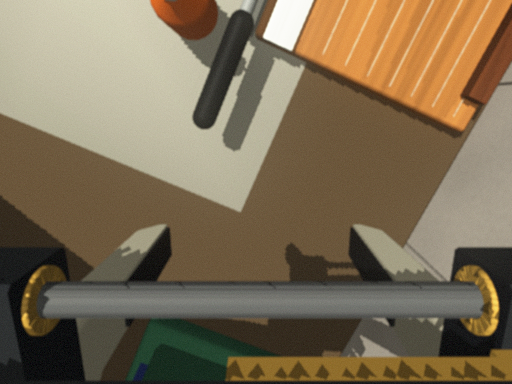

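The top view shows the wheel centre at about (248,190), the knob at about (263,217) and the bystanders to its left. I'll enlarge it and take measurements.

```bash
cat > h.py <<'E'
import numpy as np, cv2
from cell import sensors, eyes, robot
from scipy.spatial.transform import Rotation as R
def ray(n,uv,s=None):
    c=eyes.get_calibration(n);K=np.array(c["K"])
    d=np.linalg.inv(K)@np.array([uv[0],uv[1],1.])
    if n=="wrist":
        H=np.array(c["hand_eye"]);Rt=R.from_quat(s["eef_rot"]).as_matrix()
        o=Rt@H[:3,3]+s["ee_pos"];return o,Rt@H[:3,:3]@d
    T=np.array(c["world_to_cam"]);return -T[:3,:3].T@T[:3,3],T[:3,:3].T@d
def at(n,uv,z,s=None):
    o,d=ray(n,uv,s);return o+d*(z-o[2])/d[2]
def proj(n,p,s=None):
    c=eyes.get_calibration(n);K=np.array(c["K"])
    if n=="wrist":
        H=np.array(c["hand_eye"]);Rt=R.from_quat(s["eef_rot"]).as_matrix()
        q=np.linalg.inv(H)@np.r_[Rt.T@(np.array(p)-s["ee_pos"]),1];q=q[:3]
    else:
        q=(np.array(c["world_to_cam"])@np.r_[p,1])[:3]
    u=K@q;return u[:2]/u[2]
def pose(s):
    return s["ee_pos"],R.from_quat(s["eef_rot"]).as_matrix()
E
python3 - <<'E'
import cv2
a=cv2.imread("pics/top0.png")[140:245,180:310]
cv2.imwrite("pics/top0z.png",cv2.resize(a,None,fx=6,fy=5.7,interpolation=cv2.INTER_CUBIC)[:598,:780])
a=cv2.imread("pics/scene0.png")[155:255,205:315]
cv2.imwrite("pics/sc0z.png",cv2.resize(a,None,fx=6,fy=6,interpolation=cv2.INTER_CUBIC))
from h import *
c=at("top",(248,190),.061);k=at("top",(263,217),.107);print(c,k,np.linalg.norm((k-c)[:2]), at("scene",(260,202),.061),at("scene",(269.5,171),.107))
E
```

```text
[0.57001521 0.02229176 0.061     ] [ 0.47748081 -0.02459777  0.107     ] 0.10373641652151158 [0.57152242 0.02821527 0.061     ] [ 0.48643134 -0.01020965  0.107     ]
```

View pics/top0z.png

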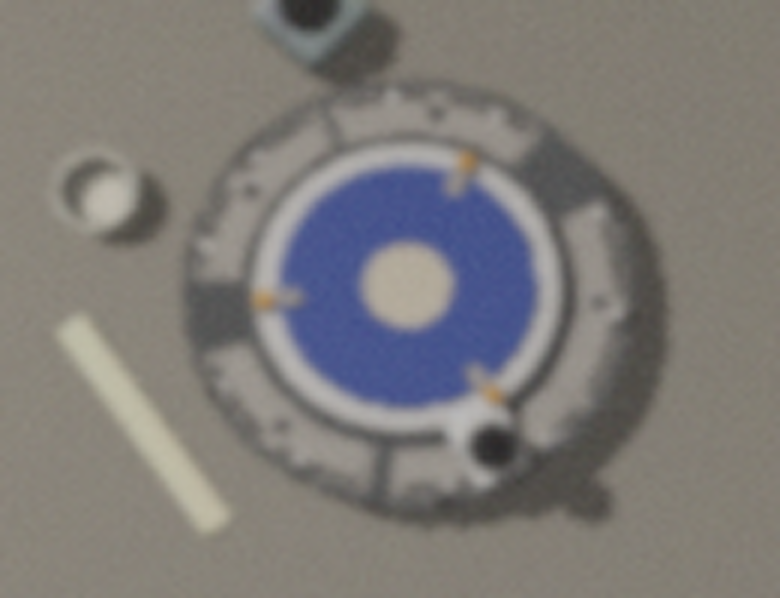

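View pics/sc0z.png

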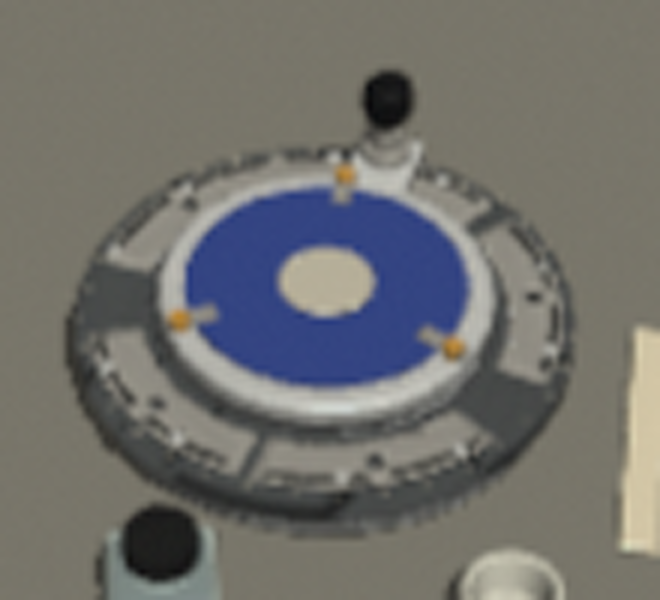

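The wheel centre comes out near (0.570, 0.022), with the knob at a radius of 104 mm against the 105 mm given. Counter-clockwise takes it to the plate on the image's right, whose hole shows at zoom (601,302). I'll move the wrist over the knob to measure more closely.

```bash
python3 -m inch '[-0.389,-0.429,0,0,0,0,1,-0.389,-0.429,0,0,0,0,1,-0.389,-0.429,0,0,0,0,1,-0.389,-0.429,0,0,0,0,1,-0.389,-0.429,0,0,0,0,1,-0.389,-0.429,0,0,0,0,1,-0.389,-0.429,0,0,0,0,1,-0.389,-0.429,0,0,0,0,1,-0.389,-0.429,0,0,0,0,1,-0.389,-0.429,0,0,0,0,1,-0.389,-0.429,0,0,0,0,1,-0.389,-0.429,0,0,0,0,1]' 12
```

```text
time: 1.15
ee_pos: [0.4453, -0.0927, 0.2357]
eef_rot: [0.836, -0.548, 0.0, -0.0]
contact_force: [0.9, -0.5, 0.5]
grip_width: 0.998
```

```bash
python3 -m inch '[-0.025,-0.025,0,0,0,0,1,-0.04,-0.045,0,0,0,0,1,-0.04,-0.045,0,0,0,0,1,-0.04,-0.045,0,0,0,0,1]'
python3 - <<'E'
from h import *
s=sensors.sense();im=eyes.capture("wrist")
np.save("s1.npy",s,allow_pickle=True)
cv2.imwrite("pics/w1.png",im[:,:,::-1]);print(s["time"],s["ee_pos"],s["eef_rot"],s["contact_force"])
cv2.imwrite("pics/w1z.png",cv2.resize(im[:,:,::-1],(800,600),interpolation=cv2.INTER_CUBIC))
E
```

```text
time: 1.48
ee_pos: [0.4704, -0.0389, 0.2353]
eef_rot: [0.837, -0.547, -0.0, 0.0]
contact_force: [-0.6, -0.3, 0.2]
grip_width: 1.001
1.4833 [ 0.47037014 -0.03887208  0.23528512] [ 8.37048562e-01 -5.47128441e-01 -3.43767467e-04  2.37183055e-04] [-0.57432456 -0.33469829  0.22381879]
```

View pics/w1z.png

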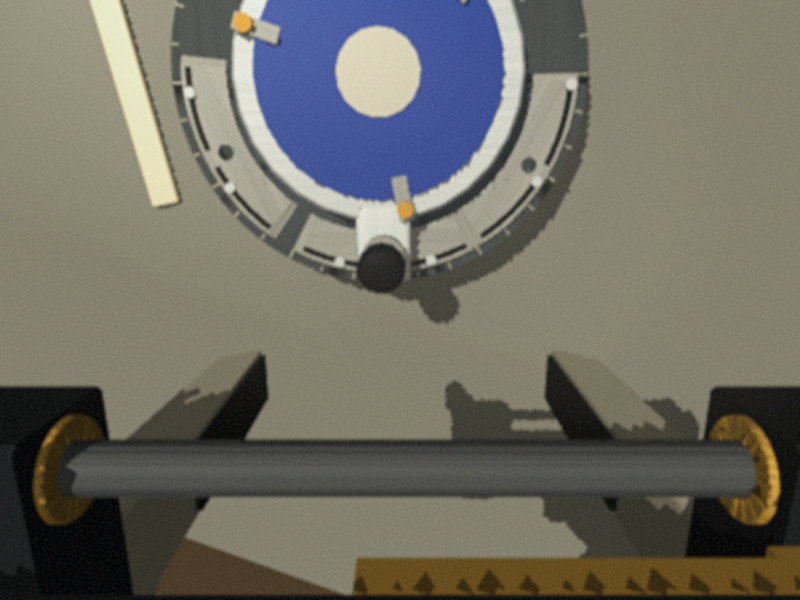

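The enlarged wrist view shows the knob at (381,267), the next hole at (529,165), the wheel centre disc at (378,71) and a clockwise hole at (226,152).

```bash
python3 - <<'E'
from h import *
s=np.load("s1.npy",allow_pickle=True).item()
im=cv2.imread("pics/w1.png")
g=cv2.cvtColor(im,cv2.COLOR_BGR2GRAY)
def cen(m,u,v):
    n,l,st,c=cv2.connectedComponentsWithStats(m.astype(np.uint8));i=l[int(v),int(u)];print(st[i]);return c[i]
print(g[100:111,332:346]); print(g[160:182:4,228:260:4])
hsv=cv2.cvtColor(im,cv2.COLOR_BGR2HSV)
disc=cen((hsv[...,1]<90)&(g>140),242,45)
w=np.clip(130-g[98:113,331:347].astype(float),0,None);yy,xx=np.mgrid[98:113,331:347];hole=np.array([(w*xx).sum(),(w*yy).sum()])/w.sum()
w=np.clip(130-g[90:105,137:152].astype(float),0,None);yy,xx=np.mgrid[90:105,137:152];h2=np.array([(w*xx).sum(),(w*yy).sum()])/w.sum()
knob=cen(g<48,244,170)
print(disc,hole,h2,knob)
C=at("wrist",disc,.061,s);H=at("wrist",hole,.042,s);H2=at("wrist",h2,.042,s)
for kz in(.107,.100):
  K=at("wrist",knob,kz,s);print("K",K,np.linalg.norm((K-C)[:2]),np.degrees(np.arctan2(*(K-C)[1::-1])))
a=lambda p:np.degrees(np.arctan2(*(p-C)[1::-1]))
print("C",C,"H",H,np.linalg.norm((H-C)[:2]),a(H),np.linalg.norm((H2-C)[:2]),a(H2))
E
```

```text
[[159 161 161 157 143 134 127 135 145 156 163 164 167 165]
 [159 156 154 137 118 105  95 102 113 138 157 166 167 167]
 [158 157 136 110  87  80  79  80  84 105 132 160 163 165]
 [158 145 114  87  74  76  77  77  72  78 107 146 164 169]
 [151 132 101  82  73  83  78  80  74  68  92 142 165 169]
 [154 125  92  77  82  72  79  76  73  64  94 136 163 170]
 [151 124  92  77  76  77  81  75  70  73  99 141 168 169]
 [156 135 105  77  80  76  78  82  72  78 113 155 169 169]
 [159 145 114  93  80  85  96  86  77 103 131 160 172 169]
 [161 156 136 119  97  95  98  97 106 134 156 168 167 164]
 [164 162 156 142 125 113 119 123 134 156 164 165 170 165]]
[[163 159  39  44  41  42  39 132]
 [160  39  50  51  49  49  40  39]
 [ 56  48  45  50  44  44  41  35]
 [ 77  44  39  42  40  41  48  35]
 [ 70  39  42  41  37  43  38  31]
 [ 71  40  39  38  42  39  32  47]]
[ 214   16   56   59 2525]
[227 157  32  30 636]
[241.48871287  45.28079208] [337.99095899 105.15208266] [143.82493667  97.29242893] [243.97169811 172.33805031]
K [ 0.47771286 -0.02151794  0.107     ] 0.10433641316833468 -154.65021966158187
K [ 0.47629078 -0.02178054  0.1       ] 0.10573464691933665 -154.85154801088942
C [0.57200281 0.02315299 0.061     ] H [ 0.5621331  -0.08145956  0.042     ] 0.10507709502744834 -95.38964114761514 0.10522128826875737 138.2320695870804
```

The next hole is about 59–60° counter-clockwise from the knob, at the low end of the stated range, and its radius of 105.1 mm fits. Now I'll go down over the knob.

```bash
python3 -m inch '[-0.013,-0.013,0.03,0,0,-0.026,1,-0.013,-0.013,0.065,0,0,-0.026,1,-0.013,-0.013,0.1,0,0,-0.026,1,-0.013,-0.013,0.12,0,0,-0.026,1,-0.013,-0.013,0.132,0,0,-0.026,1,-0.013,-0.013,0.132,0,0,-0.026,1,-0.013,-0.013,0.132,0,0,-0.026,1]'
python3 - <<'E'
from h import *
s=sensors.sense();im=eyes.capture("wrist")
np.save("s2.npy",s,allow_pickle=True)
cv2.imwrite("pics/w2.png",im[:,:,::-1]);print(s["time"],s["ee_pos"],s["contact_force"])
p,M=pose(s);print(np.degrees(np.arctan2(M[1,0],M[0,0])))
cv2.imwrite("pics/w2z.png",cv2.resize(im[:,:,::-1],(800,600),interpolation=cv2.INTER_CUBIC))
E
```

```text
time: 2.12
ee_pos: [0.477, -0.0238, 0.104]
eef_rot: [0.843, -0.538, -0.0, 0.0]
contact_force: [0.5, -1.1, 0.4]
grip_width: 0.999
2.1167 [ 0.47695231 -0.02381807  0.10400237] [ 0.53989123 -1.11171026  0.40090613]
-65.1095071362528
```

View pics/w2z.png

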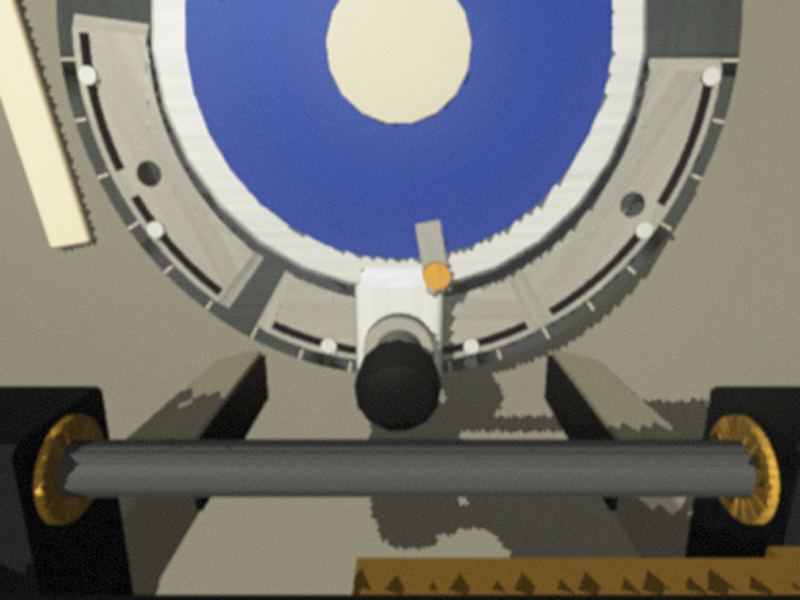

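The knob, at (398,386) in the zoom, stands between the open fingers with about 8 px of sideways offset. The next hole is at (632,204).

```bash
python3 - <<'E'
from h import *
s=np.load("s2.npy",allow_pickle=True).item();p,M=pose(s)
f=1.5625
K=at("wrist",(398/f,386/f),.107,s);H=at("wrist",(632/f,204.5/f),.042,s);H2=at("wrist",(148.5/f,173/f),.042,s)
print(K,H,H2,"tool offset",M.T@(K-p))
for r in (0.0135,):
  for t in range(0,360,45):
    q=K+[r*np.cos(np.radians(t)),r*np.sin(np.radians(t)),0];print(np.round(proj("wrist",q,s)*f),end=" ")
# centre from H,H2 with 105 radius
m=(H+H2)[:2]/2;d=(H2-H)[:2];L=np.linalg.norm(d);n=np.array([-d[1],d[0]])/L
for sg in(1,-1):
  C=m+sg*n*np.sqrt(.105**2-(L/2)**2);a=lambda P:np.degrees(np.arctan2(P[1]-C[1],P[0]-C[0]));print(C,a(K),a(H),np.hypot(*(K[:2]-C)))
E
```

```text
[ 0.4806913  -0.01963689  0.107     ] [ 0.56187342 -0.08149416  0.042     ] [0.49402661 0.0928892  0.042     ] tool offset [-0.00221958 -0.00515028 -0.00299938]
[418. 347.] [382. 345.] [356. 368.] [355. 401.] [379. 424.] [414. 425.] [439. 404.] [441. 371.] [ 0.48353005 -0.01158483] -109.42005020668499 -41.74397512142487 0.008537807686317006
[0.57236998 0.02297986] -155.06868259788587 -95.73728328067057 0.10109979178371957
```

```bash
python3 -m inch '[-0.0021,-0.0013,0.005,0,0,0,1,-0.0021,-0.0013,0.005,0,0,0,0.3,-0.0021,-0.0013,0.005,0,0,0,-0.25,-0.0021,-0.0013,0.005,0,0,0,-0.25,-0.0021,-0.0013,0.005,0,0,0,-0.25,-0.0021,-0.0013,0.005,0,0,0,-0.25]' 10
python3 - <<'E'
from h import *
s=sensors.sense();im=eyes.capture("wrist")
print(s["time"],s["ee_pos"],s["contact_force"],s["grip_width"])
cv2.imwrite("pics/w3z.png",cv2.resize(im[:,:,::-1],(800,600),interpolation=cv2.INTER_CUBIC))
E
```

```text
time: 2.67
ee_pos: [0.4776, -0.0205, 0.0989]
eef_rot: [0.843, -0.537, 0.0, -0.0]
contact_force: [-0.0, 0.9, 0.2]
grip_width: 0.687
2.6667 [ 0.47755474 -0.02050063  0.09894858] [-0.02344647  0.9437059   0.17788013] 0.6873577905789015
```

View pics/w3z.png

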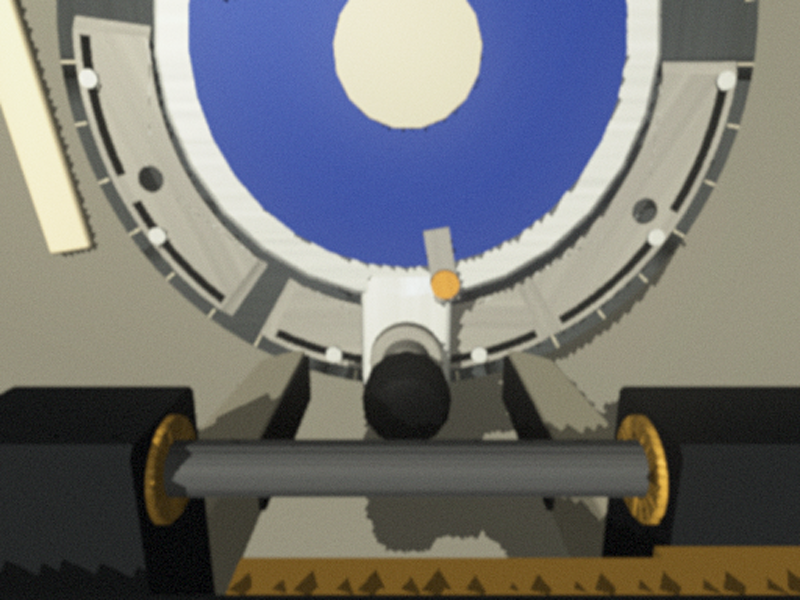

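The knob is centred between the fingers at x = 406. Now I'll close gently.

```bash
python3 -m inch '[0,0,0,0,0,0,-0.4,0,0,0,0,0,0,-0.5,0,0,0,0,0,0,-0.6,0,0,0,0,0,0,-1,0,0,0,0,0,0,-1,0,0,0,0,0,0,-1,0,0,0,0,0,0,-1,0,0,0,0,0,0,-1]' 12
python3 - <<'E'
from h import *
s=sensors.sense()
print(s["time"],s["ee_pos"],s["contact_force"],s["grip_width"]*93)
E
```

```text
time: 3.38
ee_pos: [0.4774, -0.0206, 0.0986]
eef_rot: [0.843, -0.538, 0.0, 0.0]
contact_force: [-0.2, -1.6, -0.6]
grip_width: 0.286
3.3833 [ 0.47738601 -0.02062225  0.09861575] [-0.15921831 -1.57237648 -0.63423822] 26.61588931239512
```

It's gripped at 26.6 mm with hardly any side force. Next I'll draw the pin up 10.5 mm.

```bash
python3 -m inch '[0,0,-0.002,0,0,0,-1,0,0,-0.004,0,0,0,-1,0,0,-0.006,0,0,0,-1,0,0,-0.008,0,0,0,-1,0,0,-0.0095,0,0,0,-1,0,0,-0.0105,0,0,0,-1,0,0,-0.0105,0,0,0,-1,0,0,-0.0105,0,0,0,-1]' 14
python3 - <<'E'
from h import *
s=sensors.sense();im=eyes.capture("wrist");sc=eyes.capture("scene")
print(s["time"],s["ee_pos"],s["contact_force"],s["grip_width"]*93)
cv2.imwrite("pics/w4z.png",cv2.resize(im[:,:,::-1],(800,600),interpolation=cv2.INTER_CUBIC))
E
```

```text
time: 4.05
ee_pos: [0.4774, -0.0206, 0.1091]
eef_rot: [0.843, -0.538, 0.0, 0.0]
contact_force: [4.3, -2.4, -6.9]
grip_width: 0.287
4.05 [ 0.47735135 -0.02056578  0.10905488] [ 4.29367274 -2.41208067 -6.89460946] 26.695206794026756
```

View pics/w4z.png

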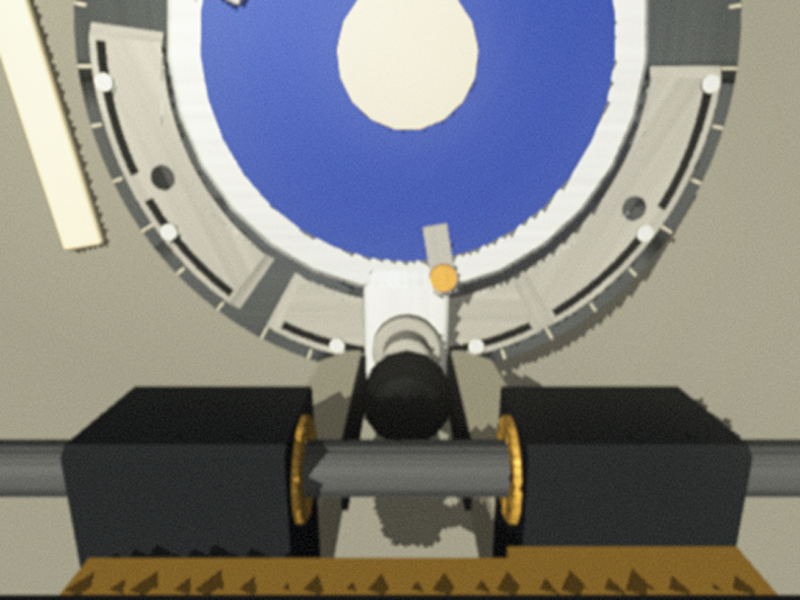

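The spring pulls 6.9 N and the knob rose with the grip, so the pin is out. I'll turn counter-clockwise along the arc in parts (tool x is the tangent, tool y points outward, r = 105 mm).

```bash
python3 -m inch '[0.0037,-0.0001,0,0,0,-0.035,-1,0.0092,-0.0004,0,0,0,-0.087,-1,0.0146,-0.0010,0,0,0,-0.14,-1,0.02,-0.0019,0,0,0,-0.192,-1,0.0254,-0.0031,0,0,0,-0.244,-1,0.0307,-0.0046,0,0,0,-0.297,-1,0.0359,-0.0063,0,0,0,-0.349,-1,0.041,-0.0083,0,0,0,-0.401,-1,0.046,-0.0106,0,0,0,-0.454,-1,0.0493,-0.0123,0,0,0,-0.489,-1,0.0525,-0.0141,0,0,0,-0.524,-1,0.0525,-0.0141,0,0,0,-0.524,-1]'
python3 - <<'E'
from h import *
s=sensors.sense();im=eyes.capture("wrist")
p,M=pose(s);C=np.array([.5723,.023]);v=p[:2]-C
print(s["time"],p,s["contact_force"],"r",np.hypot(*v),"ang",np.degrees(np.arctan2(v[1],v[0])),"yaw",np.degrees(np.arctan2(M[1,0],M[0,0])),"Ftool",M.T@s["contact_force"])
cv2.imwrite("pics/w5z.png",cv2.resize(im[:,:,::-1],(800,600),interpolation=cv2.INTER_CUBIC))
E
```

```text
time: 5.15
ee_pos: [0.5112, -0.0617, 0.1081]
eef_rot: [0.954, -0.3, -0.002, -0.0]
contact_force: [0.0, 1.1, -6.8]
grip_width: 0.287
5.15 [ 0.51118068 -0.06165195  0.10805868] [ 0.04693796  1.08929423 -6.76908117] r 0.1044103597326986 ang -125.82955605099076 yaw -34.91957106270413 Ftool [-0.56108722 -0.92482667  6.77045802]
```

View pics/w5z.png

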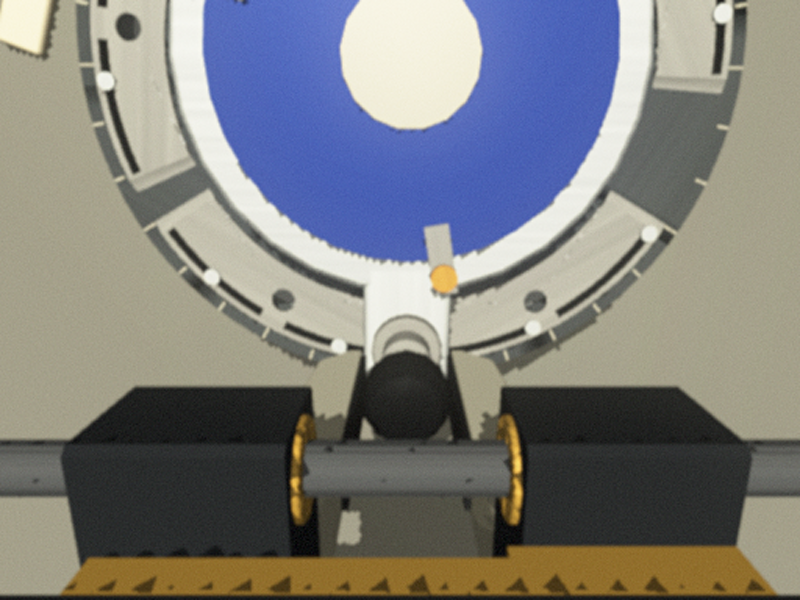

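The wheel has turned about 30°. The home hole at (283,299) and the next hole at (535,299) now lie evenly either side of the knob.

```bash
python3 - <<'E'
from h import *
s=sensors.sense();f=1.5625
A=at("wrist",(283.5/f,299.5/f),.042,s)[:2];B=at("wrist",(536/f,300/f),.042,s)[:2]
L=np.linalg.norm(A-B);print(A,B,"sep deg",2*np.degrees(np.arcsin(L/.21)),np.linalg.norm(A-[.5723,.023]),np.linalg.norm(B-[.5723,.023]))
C=np.array([.5723,.023])
for P in(A,B):print(np.degrees(np.arctan2(*(P-C)[::-1])))
E
```

```text
[ 0.4769697  -0.02130062] [ 0.56279322 -0.08156569] sep deg 59.91762005686652 0.10512093978285941 0.10499696454891277
-155.07539472667224
-95.19486857525293
```

It's confirmed: the next hole is at 60.0°. I'll carry the pin on, still lifted, to about 55°, short of the hole.

```bash
python3 -m inch '[0.0055,-0.0001,0,0,0,-0.052,-1,0.011,-0.0006,0,0,0,-0.105,-1,0.0164,-0.0013,0,0,0,-0.157,-1,0.0218,-0.0023,0,0,0,-0.209,-1,0.0272,-0.0036,0,0,0,-0.262,-1,0.0324,-0.0051,0,0,0,-0.314,-1,0.0376,-0.007,0,0,0,-0.367,-1,0.041,-0.0083,0,0,0,-0.401,-1,0.0444,-0.0098,0,0,0,-0.436,-1,0.0444,-0.0098,0,0,0,-0.436,-1]'
cat > st.py <<'E'
from h import *
import sys
def st(name=None):
    s=sensors.sense();p,M=pose(s);C=np.array([.5723,.023]);v=p[:2]-C
    a=np.degrees(np.arctan2(v[1],v[0]));y=np.degrees(np.arctan2(M[1,0],M[0,0]))
    print("t",round(s["time"],2),"p",np.round(p,4),"r",round(np.hypot(*v),4),"theta",round(a+155.1,2),"yaw",round(y+65.1,2),"tilt",np.round(M[2,:2],4),"Ftool",np.round(M.T@s["contact_force"],1),"w mm",round(s["grip_width"]*93,1))
    if name:
        im=eyes.capture("wrist");cv2.imwrite(f"pics/{name}.png",cv2.resize(im[:,:,::-1],(800,600),interpolation=cv2.INTER_CUBIC))
if __name__=="__main__": st(*sys.argv[1:])
E
python3 st.py w6z
```

```text
time: 6.03
ee_pos: [0.5531, -0.0794, 0.1082]
eef_rot: [0.996, -0.087, -0.002, -0.0]
contact_force: [-2.3, -1.0, -7.6]
grip_width: 0.287
t 6.03 p [ 0.5531 -0.0794  0.1082] r 0.1042 theta 54.51 yaw 55.1 tilt [-0.0032  0.0002] Ftool [-2.   1.4  7.6] w mm 26.7
```

View pics/w6z.png

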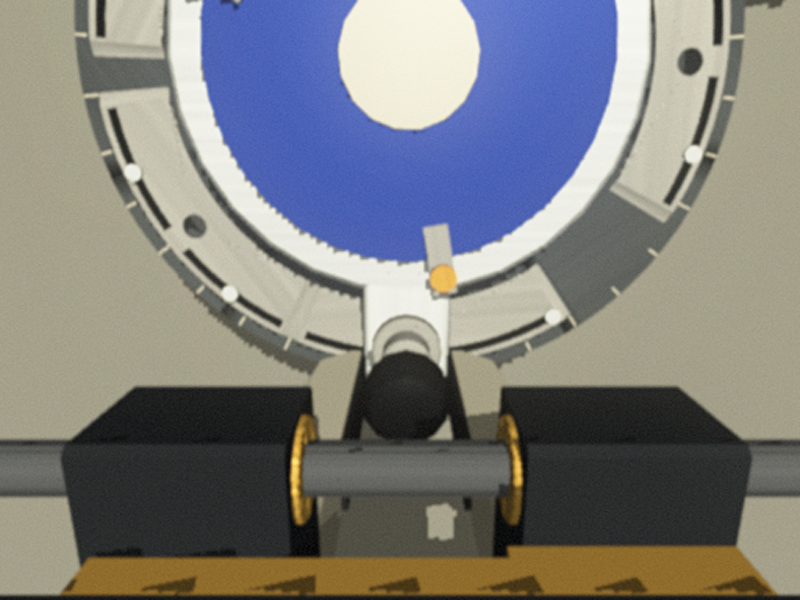

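The knob is at about 55° and the next hole is hidden under the lug. I'll let the pin settle gently on the plate, then open the jaws slightly so they form a loose cage.

```bash
python3 -m inch '[0,0,0.001,0,0,0,-1,0,0,0.002,0,0,0,-1,0,0,0.0028,0,0,0,-1,0,0,0.0028,0,0,0,-1]'; python3 st.py
python3 -m inch '[0,0,0,0,0,0,-0.34,0,0,0,0,0,0,-0.34,0,0,0.001,0,0,0,-0.34,0,0,0.001,0,0,0,-0.34]'; python3 st.py w7z
```

```text
time: 6.42
ee_pos: [0.5534, -0.0795, 0.1062]
eef_rot: [0.996, -0.088, -0.001, 0.0]
contact_force: [-7.0, -0.8, -2.5]
grip_width: 0.285
t 6.42 p [ 0.5534 -0.0795  0.1062] r 0.1042 theta 54.63 yaw 55.02 tilt [-0.0018  0.0002] Ftool [-6.8  2.   2.5] w mm 26.5
time: 6.75
ee_pos: [0.5551, -0.0796, 0.1064]
eef_rot: [0.996, -0.088, 0.001, 0.0]
contact_force: [-2.9, 0.8, 2.3]
grip_width: 0.333
t 6.75 p [ 0.5551 -0.0796  0.1064] r 0.1041 theta 55.6 yaw 55.06 tilt [ 0.0021 -0.0001] Ftool [-3.  -0.3 -2.3] w mm 31.0
```

View pics/w7z.png

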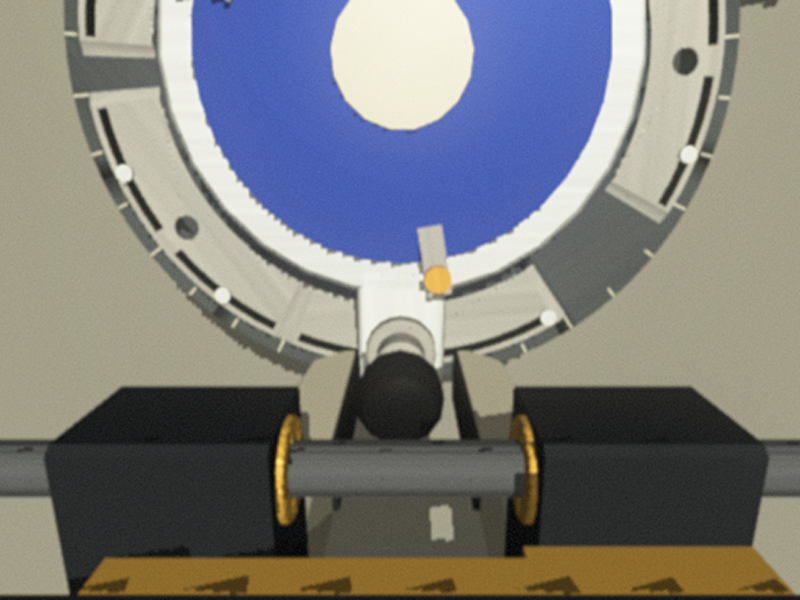

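The pin rests on the plate (7 to 8 mm drawn). The cage is 31 mm wide with the trailing finger against the knob at about 3 N. I'll push slowly and watch the force.

```bash
python3 -m inch '[0.0015,0,0,0,0,-0.015,-0.34,0.003,0,0,0,0,-0.03,-0.34,0.0045,-0.0001,0,0,0,-0.045,-0.34,0.006,-0.0002,0,0,0,-0.06,-0.34,0.006,-0.0002,0,0,0,-0.06,-0.34]'; python3 st.py w8z
```

```text
time: 7.22
ee_pos: [0.5603, -0.0803, 0.1055]
eef_rot: [0.998, -0.057, -0.0, -0.0]
contact_force: [-1.3, 0.3, -0.2]
grip_width: 0.333
t 7.22 p [ 0.5603 -0.0803  0.1055] r 0.104 theta 58.46 yaw 58.59 tilt [-0.0002 -0.0001] Ftool [-1.3 -0.2  0.2] w mm 30.9
```

View pics/w8z.png

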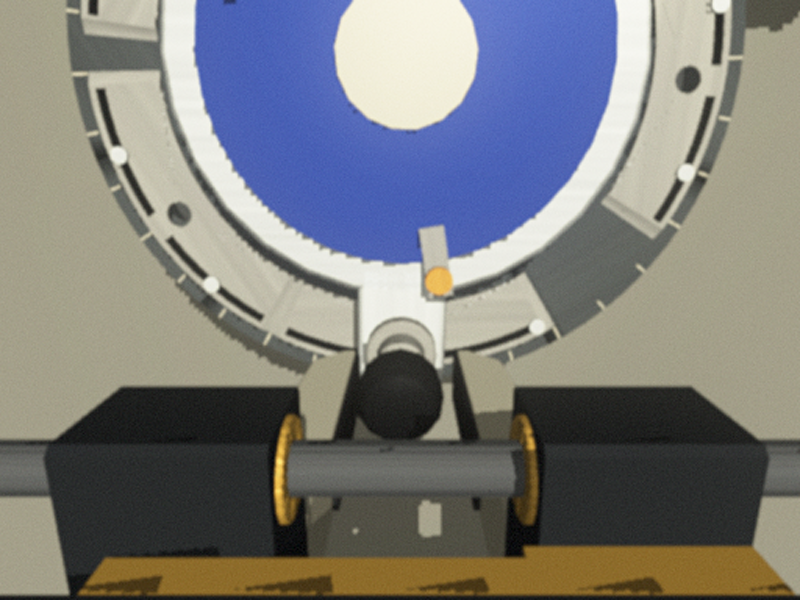

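The knob is at about 57.4° and still up. Now finer steps.

```bash
python3 -m inch '[0.0005,0,0,0,0,-0.005,-0.34,0.001,0,0,0,0,-0.01,-0.34,0.0015,0,0,0,0,-0.014,-0.34,0.0015,0,0,0,0,-0.014,-0.34]'; python3 st.py
python3 -m inch '[0.0005,0,0,0,0,-0.005,-0.34,0.001,0,0,0,0,-0.01,-0.34,0.001,0,0,0,0,-0.01,-0.34]'; python3 st.py w9z
```

```text
time: 7.6
ee_pos: [0.5623, -0.0807, 0.1056]
eef_rot: [0.999, -0.05, 0.001, 0.0]
contact_force: [0.0, 0.1, -0.9]
grip_width: 0.327
t 7.6 p [ 0.5623 -0.0807  0.1056] r 0.1042 theta 59.59 yaw 59.33 tilt [0.0011 0.0001] Ftool [ 0.  -0.1  0.9] w mm 30.4
time: 7.85
ee_pos: [0.5629, -0.0808, 0.1054]
eef_rot: [0.999, -0.045, 0.0, 0.0]
contact_force: [0.6, -0.0, 0.3]
grip_width: 0.327
t 7.85 p [ 0.5629 -0.0808  0.1054] r 0.1042 theta 59.92 yaw 59.91 tilt [0.0002 0.    ] Ftool [ 0.6 -0.  -0.3] w mm 30.4
```

View pics/w9z.png

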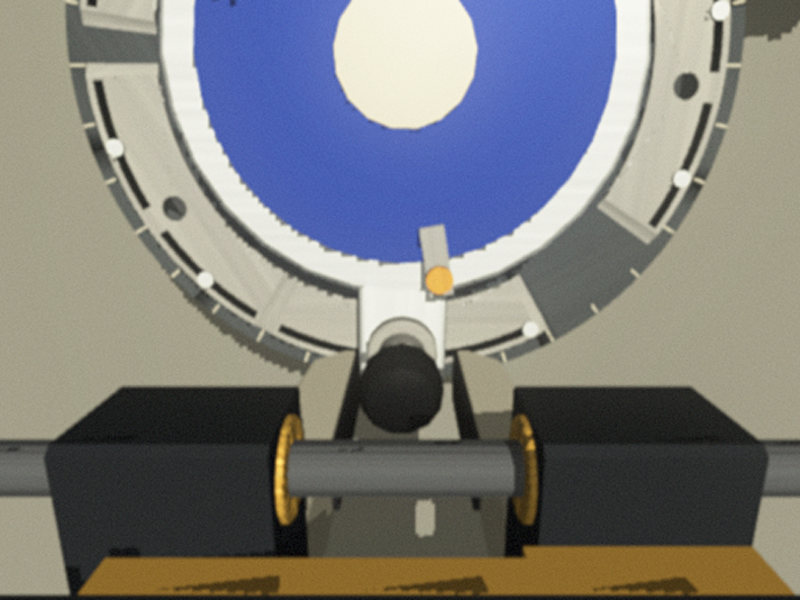

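The knob's lower edge went from row 440 to row 432 and the push force is nil, so the pin seems to have dropped. I'll back the fingers off and check the height.

```bash
python3 -m inch '[0,0,0,0,0,0,0.2,0,0,0,0,0,0,0.4,0,0,0,0,0,0,0.6,0,0,0,0,0,0,0.6,0,0,0,0,0,0,0.6,0,0,0,0,0,0,0.6]'; python3 st.py w10z
python3 - <<'E'
from h import *
s=sensors.sense();C=np.array([.5723,.023])
for th in (59,60):
 for d in (0,.004,.0075):
  a=np.radians(th-155.1);K=np.r_[C+.105*np.array([np.cos(a),np.sin(a)]),.107+d]
  P=np.array([proj("wrist",K+[.0135*np.cos(t),.0135*np.sin(t),0],s)*1.5625 for t in np.linspace(0,6.28,60)])
  Q=np.array([proj("wrist",K+[.0135*np.cos(t),.0135*np.sin(t),-.024],s)*1.5625 for t in np.linspace(0,6.28,60)])
  print(th,d,np.round(np.r_[P.min(0),P.max(0)],1),np.round(np.r_[Q.min(0),Q.max(0)],1))
E
```

```text
time: 8.4
ee_pos: [0.5627, -0.0807, 0.1054]
eef_rot: [0.999, -0.045, 0.0, 0.0]
contact_force: [0.7, -0.7, 0.3]
grip_width: 0.711
t 8.4 p [ 0.5627 -0.0807  0.1054] r 0.1042 theta 59.83 yaw 59.89 tilt [ 0. -0.] Ftool [ 0.8  0.6 -0.3] w mm 66.1
59 0 [356.3 360.8 446.5 443.7] [362.7 334.9 441.4 408.5]
59 0.004 [355.1 365.8 447.5 450.6] [361.7 338.8 442.2 413.8]
59 0.0075 [354.  370.5 448.4 456.9] [360.9 342.3 442.9 418.5]
60 0 [362.5 360.8 452.7 443.8] [368.  335.  446.8 408.5]
60 0.004 [361.4 365.9 453.8 450.6] [367.2 338.8 447.6 413.8]
60 0.0075 [360.4 370.5 454.9 456.9] [366.5 342.3 448.4 418.6]
```

View pics/w10z.png

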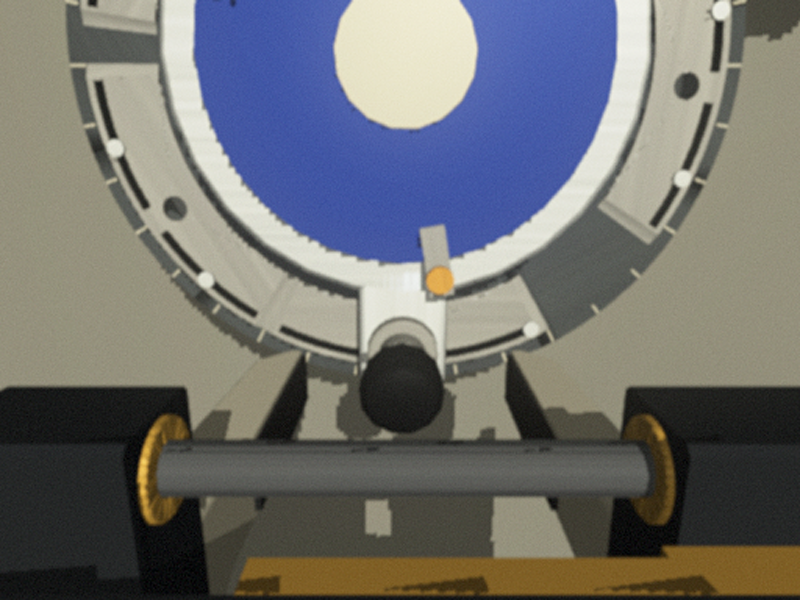

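```bash
python3 - <<'E'
import cv2,numpy as np
for n in ["w2z","w3z","w4z","w6z","w7z","w8z","w9z","w10z"]:
    g=cv2.GaussianBlur(cv2.cvtColor(cv2.imread(f"pics/{n}.png"),cv2.COLOR_BGR2GRAY),(3,3),0).astype(int)
    # row profile through knob middle row 390
    r=g[385,330:480];d=np.where(r<58)[0]+330
    cx={"w2z":398,"w3z":406,"w4z":407,"w6z":406,"w7z":400,"w8z":400,"w9z":401,"w10z":401}[n]
    c=g[330:450,cx-2:cx+3].mean(1)
    print(n,c[::3].astype(int).tolist())
E
python3 - <<'E'
import cv2,numpy as np
ims=[cv2.imread(f"pics/{n}.png")[300:450,300:500] for n in ["w2z","w3z","w4z","w8z","w9z","w10z"]]
a=np.vstack([np.hstack(ims[:3]),np.hstack(ims[3:])]);a=np.clip(a*1.6,0,255).astype(np.uint8)
cv2.imwrite("pics/cmp.png",cv2.resize(a,None,fx=1.33,fy=1.33))
E
```

```text
w2z [128, 102, 99, 79, 42, 38, 39, 39, 40, 39, 37, 41, 43, 46, 42, 40, 39, 37, 37, 32, 35, 31, 31, 29, 29, 28, 26, 27, 26, 27, 25, 20, 17, 29, 60, 69, 61, 48, 51, 67]
w3z [178, 176, 174, 141, 105, 103, 114, 83, 39, 40, 36, 40, 39, 39, 38, 40, 40, 46, 43, 40, 39, 36, 35, 32, 33, 31, 30, 30, 30, 28, 26, 24, 20, 17, 19, 17, 24, 44, 51, 71]
w4z [153, 115, 117, 158, 195, 196, 183, 99, 39, 43, 41, 41, 43, 42, 39, 42, 46, 49, 46, 43, 43, 41, 35, 31, 27, 24, 25, 24, 22, 22, 19, 20, 20, 18, 20, 19, 26, 49, 56, 78]
w6z [167, 128, 125, 155, 196, 200, 179, 87, 40, 43, 43, 43, 44, 44, 41, 45, 49, 52, 48, 46, 44, 41, 38, 36, 37, 35, 33, 32, 33, 29, 31, 30, 28, 29, 27, 27, 36, 53, 64, 84]
w7z [187, 146, 124, 129, 170, 198, 179, 91, 43, 45, 44, 45, 43, 45, 42, 45, 49, 52, 49, 48, 42, 41, 40, 37, 38, 36, 34, 33, 32, 31, 28, 31, 31, 29, 27, 27, 35, 55, 61, 84]
w8z [192, 162, 123, 119, 144, 193, 150, 55, 45, 43, 44, 45, 45, 42, 43, 48, 52, 51, 49, 46, 43, 40, 40, 36, 38, 34, 35, 32, 30, 32, 29, 30, 27, 30, 28, 26, 33, 52, 62, 84]
w9z [189, 155, 122, 124, 109, 57, 46, 46, 45, 46, 46, 45, 46, 52, 53, 50, 51, 46, 45, 42, 40, 39, 36, 38, 33, 33, 31, 32, 30, 28, 30, 30, 27, 24, 40, 78, 73, 58, 64, 83]
w10z [174, 143, 109, 111, 97, 52, 40, 41, 41, 40, 39, 40, 39, 43, 48, 44, 44, 40, 38, 39, 35, 35, 34, 31, 31, 30, 27, 28, 27, 27, 26, 24, 24, 21, 40, 68, 63, 53, 56, 74]
```

View pics/cmp.png

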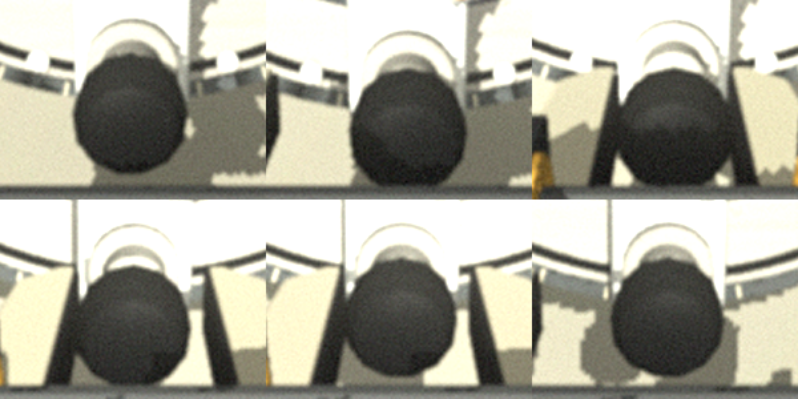

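```bash
python3 - <<'E'
from h import *
M=np.diag([1,-1,-1.]);q=R.from_matrix(M).as_quat()
def row(tz,tr,top,zt):  # tool at r=tr along -y(out): tool y=world -y
    s={"ee_pos":np.array([0,-tr,tz]),"eef_rot":q}
    f=[proj("wrist",[0,-.105-.0135,top],s)[1]*1.5625,proj("wrist",[0,-.105+.0135,top],s)[1]*1.5625, proj("wrist",[0,-.105+.0135,top-.024],s)[1]*1.5625]
    return np.round(f,1)
C=np.array([.5723,.023])
for n,p,drawn,b,t in [("w2",(.47695,-.0238,.104),[0],430,341),("w3",(.47755,-.0205,.09895),[0],440,353),("w4",(.47735,-.02057,.10905),[.0105],440,352),("w8",(.5603,-.0803,.1055),[.0075],439,350),("w10",(.5627,-.0807,.1054),[0,.002,.004,.0075],432,344)]:
    r=np.hypot(p[0]-C[0],p[1]-C[1])
    for d in drawn: print(n,round(r,4),d,row(p[2],r,.107+d,0),"obs bottom",b,"back",t)
E
```

```text
w2 0.1062 0 [440.  355.9 330.4] obs bottom 430 back 341
w3 0.1043 0 [454.7 368.8 341. ] obs bottom 440 back 353
w4 0.1045 0.0105 [454.8 368.6 340.7] obs bottom 440 back 352
w8 0.104 0.0075 [457.2 370.9 342.7] obs bottom 439 back 350
w10 0.1041 0 [443.8 360.8 335. ] obs bottom 432 back 344
w10 0.1041 0.002 [447.2 363.3 336.9] obs bottom 432 back 344
w10 0.1041 0.004 [450.7 365.9 338.9] obs bottom 432 back 344
w10 0.1041 0.0075 [457.  370.6 342.4] obs bottom 432 back 344
```

Measured against the lug, w9 and w10 look like the home picture (no bright stem showing), and the rows fit 0 to 2 mm drawn. To be sure, I'll cage the knob again and gently feel the play. That would also settle a pin that was only partly in.

```bash
python3 -m inch '[0,0,0,0,0,0,0.2,0,0,0,0,0,0,0,0,0,0,0,0,0,-0.2,0,0,0,0,0,0,-0.34,0,0,0,0,0,0,-0.34,0,0,0,0,0,0,-0.34]' 10; python3 st.py
python3 -m inch '[0.0005,0,0,0,0,0,-0.34,0.001,0,0,0,0,0,-0.34,0.001,0,0,0,0,0,-0.34]'; python3 st.py
python3 -m inch '[0.0005,0,0,0,0,0,-0.34,0.001,0,0,0,0,0,-0.34,0.001,0,0,0,0,0,-0.34]'; python3 st.py
```

```text
time: 8.95
ee_pos: [0.5627, -0.0807, 0.1053]
eef_rot: [0.999, -0.045, 0.0, 0.0]
contact_force: [-0.3, 0.4, 0.4]
grip_width: 0.42
t 8.95 p [ 0.5627 -0.0807  0.1053] r 0.1042 theta 59.84 yaw 59.89 tilt [0. 0.] Ftool [-0.3 -0.4 -0.4] w mm 39.0
time: 9.2
ee_pos: [0.5636, -0.0808, 0.1053]
eef_rot: [0.999, -0.046, -0.0, -0.0]
contact_force: [-1.5, -0.8, 0.7]
grip_width: 0.335
t 9.2 p [ 0.5636 -0.0808  0.1053] r 0.1042 theta 60.29 yaw 59.88 tilt [-0.0006  0.    ] Ftool [-1.5  1.  -0.7] w mm 31.2
time: 9.45
ee_pos: [0.5644, -0.081, 0.1053]
eef_rot: [0.999, -0.045, -0.0, 0.0]
contact_force: [-3.9, 0.5, 3.0]
grip_width: 0.331
t 9.45 p [ 0.5644 -0.081   0.1053] r 0.1043 theta 60.77 yaw 59.88 tilt [-0.0008  0.0002] Ftool [-3.9 -0.1 -3. ] w mm 30.8
```

```bash
python3 st.py w11z
python3 -m inch '[0.0005,0,0,0,0,0,-0.34,0.001,0,0,0,0,0,-0.34,0.001,0,0,0,0,0,-0.34]'; python3 st.py w12z
python3 - <<'E'
import cv2,numpy as np
ims=[cv2.imread(f"pics/{n}.png")[300:450,300:500] for n in ["w8z","w10z","w11z","w12z"]]
a=np.vstack([np.hstack(ims[:2]),np.hstack(ims[2:])]);a=np.clip(a*1.6,0,255).astype(np.uint8)
cv2.imwrite("pics/cmp2.png",cv2.resize(a,None,fx=1.9,fy=1.9))
E
```

```text
t 9.45 p [ 0.5644 -0.081   0.1053] r 0.1043 theta 60.77 yaw 59.88 tilt [-0.0008  0.0002] Ftool [-3.9 -0.1 -3. ] w mm 30.8
time: 9.75
ee_pos: [0.5657, -0.0812, 0.1053]
eef_rot: [0.999, -0.046, -0.0, 0.0]
contact_force: [-4.3, -1.1, 2.2]
grip_width: 0.331
t 9.75 p [ 0.5657 -0.0812  0.1053] r 0.1044 theta 61.45 yaw 59.88 tilt [-0.0002  0.0003] Ftool [-4.1  1.5 -2.2] w mm 30.8
```

View pics/cmp2.png

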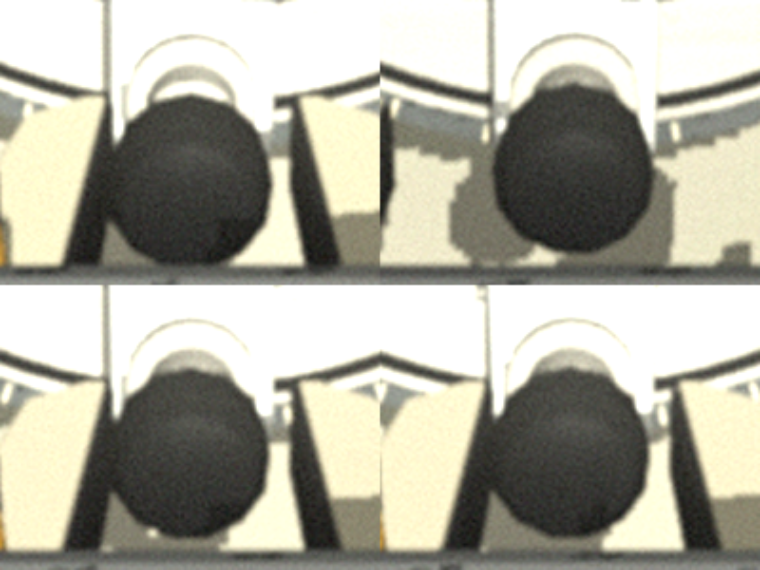

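The wheel follows at about 4 N, which is only the bearing drag, and the knob sits at home height against the bush. I'll go half a millimetre at a time to feel for the hole wall.

```bash
python3 -m inch '[0.0005,0,0,0,0,0,-0.34,0.0005,0,0,0,0,0,-0.34]'; python3 st.py w13z
python3 -m inch '[0.0005,0,0,0,0,0,-0.34,0.0005,0,0,0,0,0,-0.34]'; python3 st.py w14z
python3 - <<'E'
import cv2,numpy as np
ims=[cv2.imread(f"pics/{n}.png")[300:450,300:500] for n in ["w8z","w12z","w13z","w14z"]]
a=np.vstack([np.hstack(ims[:2]),np.hstack(ims[2:])]);a=np.clip(a*1.6,0,255).astype(np.uint8)
cv2.imwrite("pics/cmp3.png",cv2.resize(a,None,fx=1.9,fy=1.9))
E
```

```text
time: 9.97
ee_pos: [0.5659, -0.0812, 0.1053]
eef_rot: [0.999, -0.045, -0.0, 0.0]
contact_force: [-6.3, -1.7, 4.1]
grip_width: 0.331
t 9.97 p [ 0.5659 -0.0812  0.1053] r 0.1044 theta 61.57 yaw 59.89 tilt [-0.0009  0.0003] Ftool [-6.1  2.2 -4.1] w mm 30.8
time: 10.18
ee_pos: [0.566, -0.0813, 0.1052]
eef_rot: [0.999, -0.045, -0.001, 0.0]
contact_force: [-7.2, -1.3, 5.5]
grip_width: 0.33
t 10.18 p [ 0.566  -0.0813  0.1052] r 0.1044 theta 61.64 yaw 59.88 tilt [-0.0017  0.0003] Ftool [-7.1  2.  -5.5] w mm 30.7
```

View pics/cmp3.png

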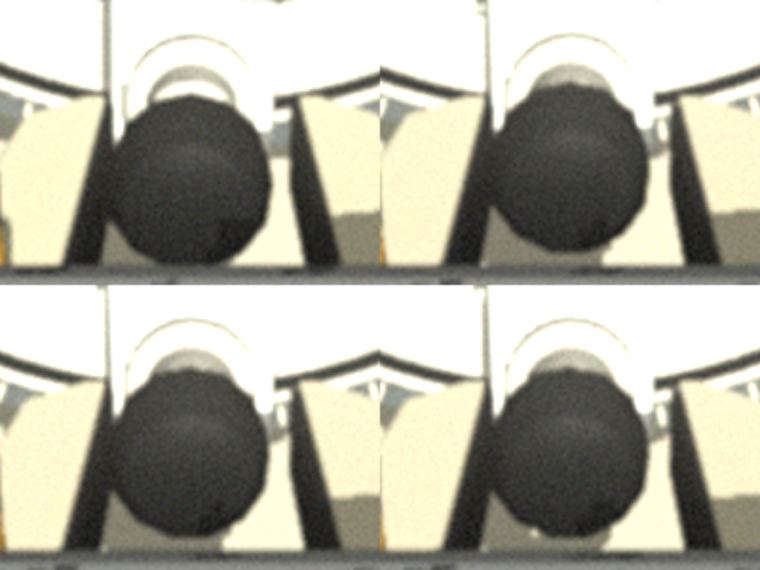

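The wall is felt: 1 mm more commanded gave only 0.2 mm of travel, with the force rising to 7 N. So the pin is captive after about 2 mm of play. I'll back off, open and lift clear.

```bash
python3 -m inch '[-0.0015,0,0,0,0,0,-0.34,-0.003,0,0,0,0,0,-0.3,-0.0038,0,0,0,0,0,0.2,-0.0038,0,0,0,0,0,0.6,-0.0038,0,0,0,0,0,0.9,-0.0038,0,0,0,0,0,0.9,-0.0038,0,0,0,0,0,0.9,-0.0038,0,0,0,0,0,0.9]'; python3 st.py
python3 -m inch '[-0.002,0.001,-0.02,0,0,0,0.9,-0.002,0.001,-0.05,0,0,0,0.9,-0.002,0.001,-0.09,0,0,0,0.9,-0.002,0.001,-0.125,0,0,0,0.9,-0.002,0.001,-0.13,0,0,0,0.9,-0.002,0.001,-0.13,0,0,0,0.9,-0.002,0.001,-0.13,0,0,0,0.9]'; python3 st.py w15z
```

```text
time: 10.9
ee_pos: [0.563, -0.0807, 0.1053]
eef_rot: [0.999, -0.045, 0.0, -0.0]
contact_force: [-0.4, 0.5, 0.5]
grip_width: 0.73
t 10.9 p [ 0.563  -0.0807  0.1053] r 0.1041 theta 59.98 yaw 59.89 tilt [ 0.0001 -0.    ] Ftool [-0.5 -0.5 -0.5] w mm 67.9
time: 11.48
ee_pos: [0.561, -0.0816, 0.2352]
eef_rot: [0.999, -0.045, 0.0, 0.0]
contact_force: [0.1, 0.8, -0.9]
grip_width: 0.949
t 11.48 p [ 0.561  -0.0816  0.2352] r 0.1052 theta 58.91 yaw 59.89 tilt [0.0006 0.0001] Ftool [ 0.  -0.8  0.9] w mm 88.3
```

View pics/w15z.png

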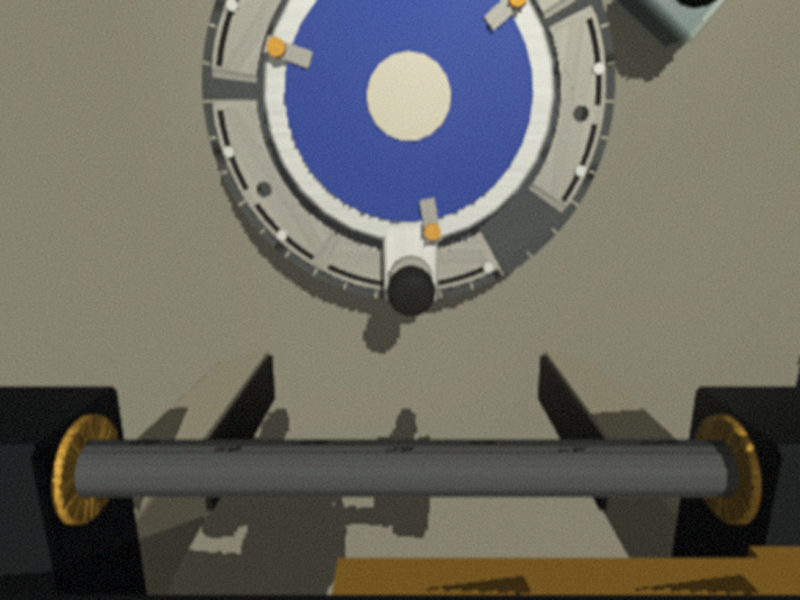

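The knob is free at (410,288), the home hole is empty at (264,189), and the ink bottle hasn't moved. Now I'll check the height against the first wrist view and see whether the bystanders have moved.

```bash
python3 - <<'E'
from h import *
s=sensors.sense();im=eyes.capture("wrist")[:,:,::-1]
def meas(im,ku,kv,du,dv):
    g=cv2.cvtColor(im,cv2.COLOR_BGR2GRAY);hsv=cv2.cvtColor(im,cv2.COLOR_BGR2HSV)
    def cen(m,u,v):
        n,l,st,c=cv2.connectedComponentsWithStats(m.astype(np.uint8));i=l[int(v),int(u)];return c[i],st[i]
    return cen((hsv[...,1]<90)&(g>140),du,dv),cen(g<48,ku,kv)
s1=np.load("s1.npy",allow_pickle=True).item()
for nm,ss,i,a in (("start",s1,cv2.imread("pics/w1.png"),(244,170,242,45)),("now",s,np.ascontiguousarray(im),(262.4,184,261.4,61.4))):
    (d,ds),(k,ks)=meas(i,*a);C=at("wrist",d,.061,ss)
    print(nm,d,k,ks)
    for z in(.107,.111,.1145):
        K=at("wrist",k,z,ss);v=(K-C)[:2];print("  z",z,"r",round(np.hypot(*v),4),"ang",round(np.degrees(np.arctan2(v[1],v[0])),2))
t=eyes.capture("top")[:,:,::-1];t0=cv2.imread("pics/top0.png")
cv2.imwrite("pics/top1.png",np.hstack([t0[120:290,110:430],t[120:290,110:430]]))
E
```

```text
start [241.48871287  45.28079208] [243.97169811 172.33805031] [227 157  32  30 636]
  z 0.107 r 0.1044 ang -154.63
  z 0.111 r 0.1036 ang -154.51
  z 0.1145 r 0.1029 ang -154.4
now [262.60463226  60.81430313] [257.56133882 177.88944572] [     0      0    512    382 175199]
  z 0.107 r 0.0959 ang -97.7
  z 0.111 r 0.095 ang -97.7
  z 0.1145 r 0.0942 ang -97.7
```

View pics/top1.png

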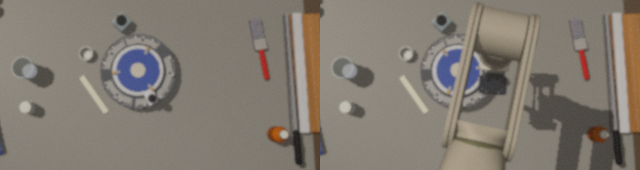

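```bash
python3 - <<'E'
from h import *
s=sensors.sense();s1=np.load("s1.npy",allow_pickle=True).item()
im=cv2.resize(cv2.imread("pics/w15z.png"),(512,384),interpolation=cv2.INTER_AREA)
for nm,ss,i,ku,kv,d in (("start",s1,cv2.imread("pics/w1.png"),244,171,(241.5,45.3)),("now",s,im,262.5,185,(262.6,60.8))):
    g=cv2.cvtColor(i,cv2.COLOR_BGR2GRAY)
    best=None
    u0,v0=int(ku)-24,int(kv)-24;m=(g[v0:v0+48,u0:u0+48]<58).astype(np.uint8)
    m=cv2.morphologyEx(m,cv2.MORPH_OPEN,np.ones((7,7)));n,l,st,c=cv2.connectedComponentsWithStats(m);j=1+np.argmax(st[1:,4]);k=c[j]+[u0,v0]
    print(nm,k,st[j])
    C=at("wrist",d,.061,ss)
    for z in(.107,.1145):
        K=at("wrist",k,z,ss);v=(K-C)[:2];print("  z",z,"r",round(np.hypot(*v),4),"ang",round(np.degrees(np.arctan2(v[1],v[0])),2))
a=cv2.imread("pics/w1z.png")[200:320,320:460];b=cv2.imread("pics/w15z.png")[220:340,350:490]
cv2.imwrite("pics/cmp4.png",cv2.resize(np.hstack([a,b]),None,fx=2.8,fy=2.8,interpolation=cv2.INTER_CUBIC))
E
```

```text
start [243.67798913 171.77445652] [  9  10  30  30 736]
  z 0.107 r 0.1039 ang -154.76
  z 0.1145 r 0.1024 ang -154.53
now [262.49439776 186.53641457] [ 11  11  28  30 714]
  z 0.107 r 0.1028 ang -95.21
  z 0.1145 r 0.101 ang -95.22
```

View pics/cmp4.png

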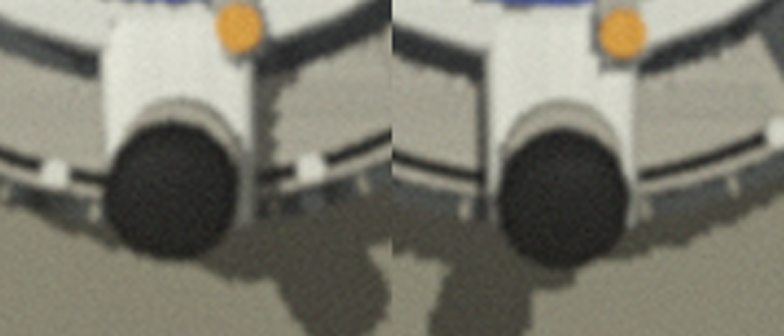

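The knob is at home height (a raised knob would read about 1.6 mm further out, and it doesn't). Its bearing of -95.2° matches the measured hole, and the bystanders look unmoved. Handing the job in.

```bash
python3 -c "
from cell import robot,sensors
print(sensors.sense()['time'],sensors.sense()['contact_force'],robot.job_done())"
```

```text
the job is handed in; nothing more can be done
11.6333 [-0.64033246  0.37631957  0.14231485] None
```

I moved the turntable on to its next stop, about 60° counter-clockwise of home, and the pin dropped into that hole. I then let go of the knob, lifted clear and handed the job in at 11.6 s.

**How it went:** I gripped the knob at 12–14 N, drew the pin up about 10.5 mm and carried the wheel lifted to about 55°. There I set the pin down on the plate and nudged the knob on with loosely caged fingers until the pin fell in.

**Last checks:**
- **Captive in the hole:** a gentle push met the hole wall after about 2 mm of play, the force rising to about 7 N. That fits the 1 mm play each way.
- **Right hole:** the knob's bearing of -95.2° matches the hole as I measured it before moving the wheel, and the home hole is empty.
- **Fully home:** the gap between knob and bush looks the same as in the first picture, which fits the pin being fully down. The pictures resolve this only to about 1–2 mm.
- **Hands off:** the final contact force was under 1 N, with the gripper open and about 110 mm above the knob.
- **Bystanders:** those visible in the last top picture lie where they were. The arm hid part of that view.

**Disagreements:** the knob's radius from the camera came out 1–2 mm under 105 mm, both at the start and at the end. One automatic knob measurement failed and I redid it. I also measured an upward force of up to 5.5 N on the tool during the wall test, which I didn't explain; it went away once I backed off.

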